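# Charge the grinding cup from the ball hopper

## Robot

A 6-joint arm with a two-finger parallel gripper is mounted at the origin on the work surface; the furniture and walls round the work are solid. World frame = base frame: x ahead of the robot, y to its left, z up, the work surface at z = 0. Lengths are in mm, angles in rad, forces in N, time in s.
With the tool pointing down it reaches from about 275 to 825 mm from the base axis. Payload 4.9 kg.
Tool frame: the origin (TCP) lies at the very end of the fingers, on their centre line; the grasp point (between the pads) lies 19 mm behind it; z points along the fingers, y is the direction in which the jaws open and shut (so a half turn about z gives the same grasp; the last joint's range is limited). The gripper opens to 85 mm and grips with 20 to 120 N. Pads are 22 mm wide; open, the fingers measure 114 mm over their backs; the gripper's body (76 mm by 85 mm) begins 54 mm behind the grasp point. The pads swing forward as they close: fully open they stand 13 mm farther back than shut.
Start: joints at [1.157, 0.326, -0.193, 1.052, 0, 1.437], TCP at [151.884, 528.63, 231.281] pointing down, gripper open.
Joint ranges: [-2.65, 2.65], [-0.97, 1.79], [-1.3, 1.35], [-1.93, 2.1], [-1.47, 1.37], [-3.14, 3.14]. Speed limits (rad/s): [2.57, 2.57, 3.14, 3.14, 3.14, 3.14].

## Interface

Orientations are given as [roll, pitch, yaw] about the fixed x, y, z axes, in that order (R = Rz(yaw) Ry(pitch) Rx(roll)).
In Python, from bench import bot, solve_ik, imaging gives the robot as it stands. Calls block until the motion is done:
- bot.move_ptp(position, orientation): joint-space move of the TCP to a pose.
- bot.movel(position, rot=None, max_speed=150, threshold=None): straight line of the TCP; rot=None keeps the orientation; max_speed is the mean speed in mm/s. With threshold (N) it stops when the force on the tool has changed by that much, and returns True; else False.
- bot.move_j(angles): joint-space move.
- bot.grip(opening, effort=None): opening from 0.0 (shut) to 1.0 (fully open); effort is the grip in N (None keeps the last); returns when the fingers have stopped.
- bot.dwell(seconds).
- solve_ik(position, orientation): joint angles nearest the present ones, or None.
- bot.get_state(): the state.
- imaging.capture(name): name is "scene" or "top" or "wrist"; returns the picture (480x640x3 uint8, blue, green, red); there is no depth.
- imaging.camera_model(name): a dict with "K" (3x3 intrinsics, pixels), "position" and "rotation" of the camera in the world. Camera axes: x right, y up, looking along -z (the intrinsics and any distortion apply to the point x, -y, -z); pixel columns grow to the right and rows downward; lengths in mm; the calibration is good to about 2 mm. The wrist camera is an equidistant fisheye: a pixel r from the principal point sees the ray r / f radians off the axis. A picture is of the moment at which its call begins: read the wrist's pose just before it. camera_model takes no time and is no camera call; for the wrist camera it gives the pose at the moment of the call.
A pose or a line that the arm cannot do raises bot.IKError and nothing moves.
- bot.sign_off(): hands the job in, once; it reports no verdict.
The state is a dict: "t": time; "qpos": joint angles; "joint_velocities": joint speeds; "effort": joint torques, N m; "tcp_pos": TCP position; "orientation": TCP orientation; "contact_force": force on the tool from outside, world axes, zero at the start; "wrist_torque": the same for the moment, N m; "opening": opening from 0.0 (shut) to 1.0 (fully open).
Only numpy, scipy, OpenCV 4.12 (cv2) and the standard library are available. Lean on these libraries where they do the work, as an engineer would, in place of code of your own. Each camera call takes 0.05 s, during which the arm holds its last target.

## Task

Fill the steel cup with grinding balls from the hopper on the bench: slide the cup by its handle along the guide, in under the outlet as far as the back stop, then pull the shutter knob out until all five balls have dropped into the cup. Push the shutter fully home again, let go, and leave the filled cup standing under the outlet; do not disturb the other things on the bench.

Things in the scene. Friction and masses are not known exactly. Their poses are not given: they have to be found in the camera images.
- outlet (a point): Centre of the hopper's outlet mouth, 78 mm above the bench; the hopper is fixed. Axes: z up; -x out of its open front, where the cup goes in; +y to the column and clear bin; the shutter pulls towards -y. Above the outlet the ball track (x within 20 mm of this point, y -20 to +45 mm) reaches up to 142 mm above the bench.
- hopper_bin (a point): Centre of the top rim of the clear bin, 210 mm above the bench and 90 mm to the +y side of the outlet axis; axes as those of the outlet. The bin measures 90 mm (x) by 98 mm (y) and reaches down to 113 mm above the bench, on a column with a grey foot. A spectrometer 215 mm high stands close to the left of and before it: keep clear of it; a ledge 170 mm high runs behind.
- guide_mouth (a point): Middle of the mouth of the cup guide, on the bench, 32 mm to the -x side of the outlet axis; axes as those of the outlet. Two straight edges 18 mm high, 84 mm apart, lead in along +x on bare bench: the device's foot on the +y side (it reaches 26 mm farther to -x), a 10 mm rail on the -y side, its front end flared outwards, 19 mm farther to -x and 10 mm to -y.
- back_stop (a point): Middle of the foot of the guide's back stop, a cross bar 32 mm high, 37 mm to the +x side of the outlet axis; axes as those of the outlet. With the cup pushed against it the cup's axis stands under the outlet axis (1 mm behind).
- shutter (a joint): Steel slide plate that closes the outlet. 0 = shut (fully home), 0.040 m = pulled out to its stop; it moves along -y of the outlet. Pull it right out to let all balls drop. It stays where it is left; friction 2 N.
- shutter_knob (a point): Middle of the upright black knob at the end of the shutter's stem, 113 mm above the bench: a post 18 mm across, 92 to 128 mm above the bench, with a 22 mm head up to 134 mm. Shut, it is 76 mm to the -y side of the outlet axis, 56 mm clear of the ball track. The flat stem below it is 14 mm wide. Axes as those of the outlet; it moves with the shutter.
- cup_center (a point): Centre of the loose steel cup, on its axis half-way up (34 mm above its underside). Outside diameter 72 mm, inside 66 mm, height 68 mm, base 4 mm thick, about 0.24 kg empty. Axes: z up along the cup's axis; the straight handle points along -x.
- cup_handle (a point): Grip point on the cup's handle: a black bar 13 mm wide and 17 mm high, 54 mm above the cup's underside, that runs along the cup's x axis from 60 to 130 mm from the cup's axis; this point is 104 mm from the axis. Axes as those of the cup. The cup slides easily on the bench and need not be lifted.
- ball0_center (a point): Centre of steel grinding ball 1 of 5, diameter 25 mm, 64 g; it waits in the hopper's track, directly over the shutter.
- ball1_center (a point): Centre of steel grinding ball 2 of 5, diameter 25 mm, 64 g; it waits in the hopper's track, behind the ball before it.
- ball2_center (a point): Centre of steel grinding ball 3 of 5, diameter 25 mm, 64 g; it waits in the hopper's track, behind the ball before it.
- ball3_center (a point): Centre of steel grinding ball 4 of 5, diameter 25 mm, 64 g; it waits in the hopper's track, behind the ball before it.
- ball4_center (a point): Centre of steel grinding ball 5 of 5, diameter 25 mm, 64 g; it waits in the hopper's track, behind the ball before it.
- cup: The same cup; origin at the centre of its underside.
- agate_mortar: Shallow brown stone mortar, 65 mm across, 22 mm high; a bystander, origin at its underside.
- agate_pestle: Brown stone pestle, 58 mm long, lying; a bystander, origin at its underside.
- petri_dish: Glass Petri dish, 87 mm across, 14 mm high; a bystander, origin at its underside.
- vial_c: Sample vial with a blue cap, 25 mm across, 57 mm high; a bystander, origin at its underside.
- jar_b: White jar with a blue lid, 51 mm across, 56 mm high; a bystander, origin at its underside.

How it is judged (in metres and radians):
On the way, in this order (a step that is already met when the one before it is completed fails the run):
1. the cup stands upright on the bench under the outlet (axes within 12 mm) (horizontal distance between cup_center and outlet below 0.012 m and angle between cup_center's own z axis and vertical below 0.08 rad and height (world z) of cup_center below 0.039 m), for 0.2 s.
2. the shutter has been pulled open and all five balls are in the cup (all of step 1 and horizontal distance between each of ball0_center, ball1_center, ball2_center, ball3_center, ball4_center and cup_center below 0.034 m and z of each of ball0_center, ball1_center, ball2_center, ball3_center, ball4_center in the frame of cup_center below 0.034 m and value of joint shutter above 0.02 m), for 0.2 s.
At the end, for the whole second after the job is handed in: The shutter is fully home (within 4 mm), the cup stands upright and at rest on the bench under the outlet, axes within 12 mm of each other, and all five balls lie inside it below its rim (all of step 1 and horizontal distance between each of ball0_center, ball1_center, ball2_center, ball3_center, ball4_center and cup_center below 0.034 m and z of each of ball0_center, ball1_center, ball2_center, ball3_center, ball4_center in the frame of cup_center below 0.034 m and value of joint shutter below 0.004 m and linear speed of cup below 0.01 m/s); the robot touches nothing.
It fails at once if a bystander (mortar, pestle, Petri dish, vial or jar standing on the bench) was moved more than 20 mm (distance of any of agate_mortar, agate_pestle, petri_dish, vial_c, jar_b from where it was at the start of the episode above 0.02 m).
It also fails if it takes over 45 s, if anything falls off the work surface, if the arm or the gripper's body presses on something with over 40 N, if the wrist force passes 120 N, or if a joint passes its speed limit or range.

## Working session

There is one attempt and no reset: what is moved stays moved. The work goes in short steps, each a Python script; the robot and the scene stay as the last script left them, time stands still between calls to the robot, and variables do not carry over. Pictures are saved under pics/ and viewed, and the job is handed in when it is done.

```bash
ls; mkdir -p pics; python3 - <<'E'
from bench import bot, imaging
import cv2
for n in ("scene","top","wrist"):
    m=imaging.camera_model(n); print(n,m)
    cv2.imwrite(f"pics/{n}0.png",imaging.capture(n))
print(bot.get_state())
E
```

```text
pics
scene {'K': array([[445.82120379,   0.        , 329.87572899],
       [  0.        , 445.82120379, 229.79789172],
       [  0.        ,   0.        ,   1.        ]]), 'position': array([  11.95844554, -808.79463407,  639.73913441]), 'rotation': array([ 0.93409417, -0.00612913, -0.79333191])}
top {'K': array([[543.48871776,   0.        , 326.37027417],
       [  0.        , 543.48871776, 242.80123967],
       [  0.        ,   0.        ,   1.        ]]), 'position': array([ 374.54454003, -341.28902752,  969.95064441]), 'rotation': array([ 0.12795584, -0.01281707, -1.56203365])}
wrist {'K': array([[371.64829954,   0.        , 312.57190654],
       [  0.        , 371.64829954, 239.05251172],
       [  0.        ,   0.        ,   1.        ]]), 'position': array([ 83.61049106, 547.87272075, 373.22797687]), 'rotation': array([-2.79313434e-01,  9.79002449e-04,  1.29113696e+00])}
{'t': 0.15, 'qpos': array([ 1.15679557e+00,  3.26789943e-01, -1.93349429e-01,  1.05199383e+00,
        9.60921569e-06,  1.43658829e+00]), 'joint_velocities': array([-0.00044135, -0.00173789,  0.00340558, -0.00059902, -0.00117238,
       -0.00028835]), 'effort': array([ 4.87738907e-05, -4.43703067e+01,  2.62664849e+01,  1.04275442e-02,
       -1.71523479e-04,  1.17209009e-05]), 'tcp_pos': array([151.69882247, 528.21047714, 230.67463456]), 'orientation': array([-3.14026908e+00, -1.88404612e-04,  2.86179979e+00]), 'contact_force': array([-0.13182305, -0.10292173,  0.49548356]), 'wrist_torque': array([-0.02608184, -0.07562356, -0.06519753]), 'opening': 1.0010919256335844}
```

View pics/scene0.png

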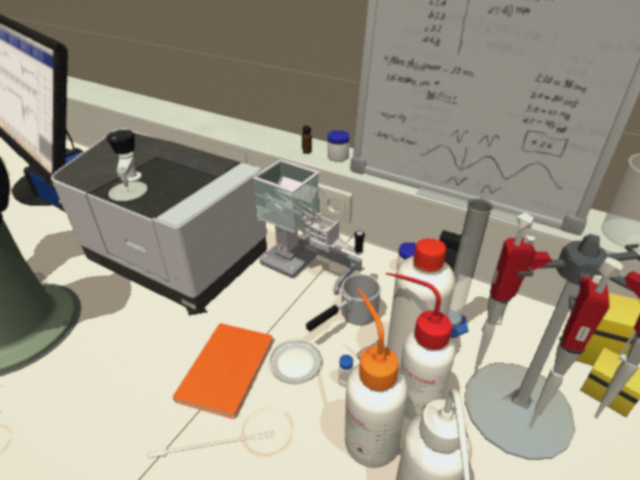

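View pics/top0.png

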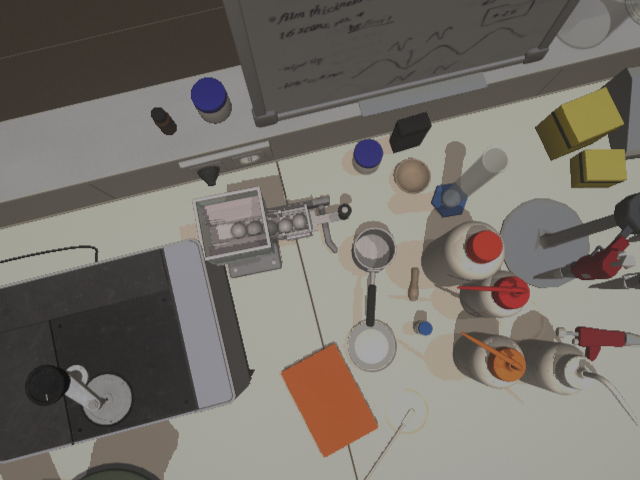

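View pics/wrist0.png

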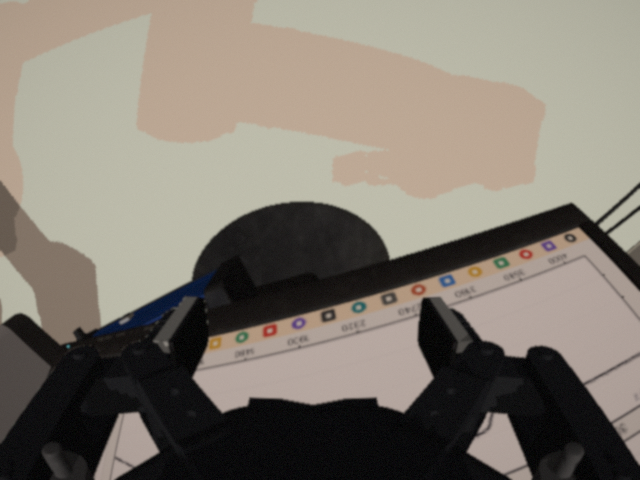

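The scene view shows the hopper left of centre (about 300,210) and the cup at (360,298). In the top view the knob is at (345,212), the cup at (374,250), its handle end at (370,325) and the Petri dish at (372,345). Next I'll enlarge the top view.

```bash
cat > h.py <<'E'
import numpy as np, cv2
from scipy.spatial.transform import Rotation as R
from bench import bot, solve_ik, imaging
def cam(n):
    m=imaging.camera_model(n); return m["K"],np.array(m["position"]),R.from_euler('xyz',m["rotation"]).as_matrix()
def px(n,u,v,z):
    K,p,r=cam(n); d=r@np.array([(u-K[0,2])/K[0,0],-(v-K[1,2])/K[1,1],-1]); return p+d*(z-p[2])/d[2]
def proj(n,P):
    K,p,r=cam(n); c=r.T@(np.array(P)-p); return np.array([K[0,2]+K[0,0]*c[0]/-c[2],K[1,2]-K[1,1]*c[1]/-c[2]])
E
python3 - <<'E'
import cv2
a=cv2.imread('pics/top0.png')[170:370,190:450]
cv2.imwrite('pics/top0c.png',cv2.resize(a,None,fx=3,fy=3,interpolation=cv2.INTER_CUBIC))
a=cv2.imread('pics/scene0.png')[150:390,240:440]
cv2.imwrite('pics/scene0c.png',cv2.resize(a,None,fx=2.5,fy=2.5,interpolation=cv2.INTER_CUBIC))
E
```

```text
(no output)
```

View pics/top0c.png

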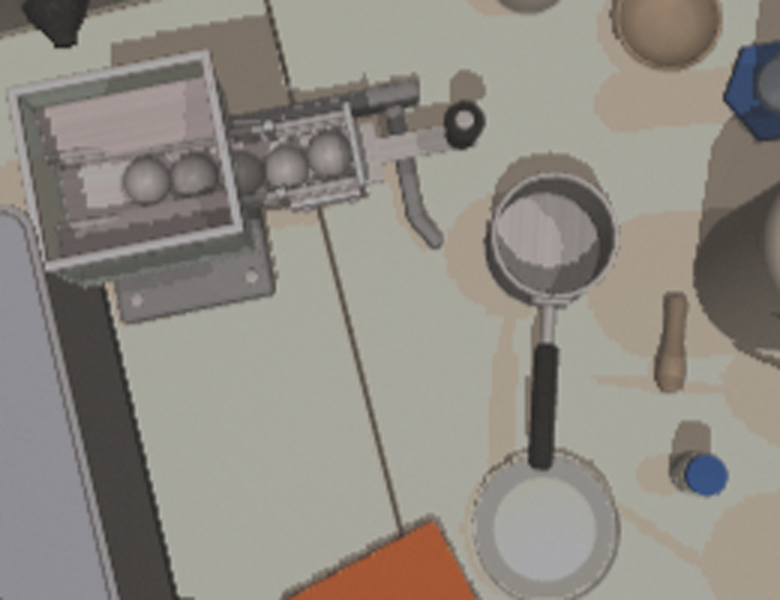

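View pics/scene0c.png

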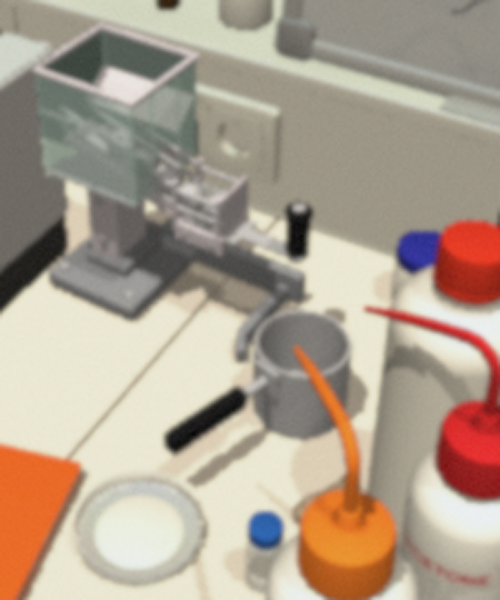

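```bash
python3 - <<'E'
from h import *
np.set_printoptions(precision=1,suppress=True)
t=lambda u,v,z:px('top',190+u/3-.33,170+v/3-.33,z)
c=[t(*p,210) for p in((10,92),(208,52),(242,235),(48,270))]
print('bin',*c,'mean',np.mean(c,0))
dx=(c[1]-c[2])+(c[0]-c[3]); dy=(c[0]-c[1])+(c[3]-c[2])
print('yaw from x',np.arctan2(dx[1],dx[0]),'yaw from y',np.arctan2(-dy[0],dy[1]), np.linalg.norm(dx)/2,np.linalg.norm(dy)/2)
k=t(464,120,134);print('knob',k)
for y in (np.arctan2(dx[1],dx[0]),np.arctan2(-dy[0],dy[1])):
  ey=np.array([-np.sin(y),np.cos(y),0]);print('outlet from knob',k+76*ey,'from bin',np.mean(c,0)-90*ey)
b=np.mean(c,0); d=b-k; print('bin-knob',d, np.hypot(d[0],d[1]),'yaw',np.arctan2(-d[0],d[1]))
print('balls',t(329,153,105),t(287,166,110))
cu=t(553,239,68);print('cup',cu); h0,h1=t(546,347,62.5),t(541,465,62.5);print(h0,h1)
d=cu-h1;print('cup yaw',np.arctan2(d[1],d[0]),np.hypot(d[0],d[1]),np.linalg.norm(cu-h0))
print('petri',t(546,525,14),'railtip',t(435,243,18),'railstart',t(397,115,18),'backstop end',t(418,90,32),'foot front corners',t(124,322,10),t(274,290,10))
print('vial',t(706,475,57),'pestle',t(672,340,10),'mort',t(667,20,22))
# scene checks
s=lambda u,v,z:px('scene',240+u/2.5,150+v/2.5,z)
print('scene knob',s(299,211,134),'cup',s(301,345,68),'handle end',s(175,440,62))
sp=[px('top',*p,215) for p in((190,240),(235,403))];print('spec',sp)
E
```

```text
bin [ 531.2 -160.3  210. ] [ 551.7 -253.4  210. ] [ 464.2 -271.4  210. ] [ 446.8 -181.4  210. ] mean [ 498.5 -216.6  210. ]
yaw from x 0.22390214627268518 yaw from y 0.20361473423872892 88.11359925680601 93.50677578434171
knob [ 534.7 -378.7  134. ]
outlet from knob [ 517.9 -304.6  134. ] from bin [ 518.5 -304.4  210. ]
outlet from knob [ 519.4 -304.3  134. ] from bin [ 516.7 -304.8  210. ]
bin-knob [-36.2 162.1  76. ] 166.0903674946611 yaw 0.2200004306384805
balls [ 521.4 -307.5  105. ] [ 513.3 -285.4  110. ]
cup [ 480.5 -431.6   68. ]
[ 420.6 -428.1   62.5] [ 355.7 -425.2   62.5]
cup yaw -0.051035004409785194 124.97165937790162 60.22226093017622
petri [ 320.4 -432.6   14. ] railtip [ 483.3 -367.2   18. ] railstart [ 559.5 -344.1   18. ] backstop end [ 571.8 -356.2   32. ] foot front corners [ 435.6 -184.9   10. ] [ 455.3 -272.6   10. ]
vial [ 350.9 -517.4   57. ] pestle [ 428.1 -507.5   10. ] mort [ 618.2 -504.7   22. ]
scene knob [ 530.8 -381.   134. ] cup [ 477.1 -434.4   68. ] handle end [ 353.1 -431.    62. ]
spec [array([ 473.7, -159.6,  215. ]), array([ 253., -229.,  215.])]
```

```bash
python3 - <<'E'
from h import *
from scipy.optimize import least_squares
np.set_printoptions(precision=3,suppress=True)
def tri(a,b):
    f=lambda P:np.r_[proj('top',P)-a,proj('scene',P)-b]
    s=least_squares(f,[450,-400,100]);return s.x.round(0),np.abs(s.fun).max().round(1)
for n,a,b in [('spec device head',(45,385),(122,139)),('orange tip',(462,335),(359,289)),('orange cap',(508,365),(378,362)),('red tip',(460,287),(387,273)),('red cap',(487,246),(431,248)),('red2cap',(511,289),(434,323)),('spec corner R front',(235,403),(190,295)),('vialcap',(425,328),(346,361)),('tube top',(493,160),(474,208))]:
    print(n,*tri(np.array(a),np.array(b)))
st=bot.get_state();print(st['t'])
# fit planar kinematics
rows=[]
for r in (350,450,550,650):
  for z in (20,100,200,350):
    q=solve_ik([r*np.cos(-.8),r*np.sin(-.8),z],[np.pi,0,np.pi-.8])
    if q is not None: rows.append([r,z,*q])
A=np.array(rows);print(A[:, :])
def f(p):
    L1,a,L2,b,r0,z0=p;q2,q3=A[:,3],A[:,4];s=q2-q3
    return np.r_[r0+L1*np.sin(q2+a)+L2*np.cos(s+b)-A[:,0], z0+L1*np.cos(q2+a)-L2*np.sin(s+b)-A[:,1]]
best=min((least_squares(f,[350,a,350,b,0,0]) for a in(-.5,0,.5) for b in (-.5,0,.5)),key=lambda s:s.cost)
print(best.x,best.cost)
L1,a,L2,b,r0,z0=best.x
for r in A: print(r[:2],'elbow r',r0+L1*np.sin(r[3]+a),)
E
```

```text
spec device head [284.  -7. 285.] 0.5
orange tip [ 347. -536.  224.] 0.6
orange cap [ 302. -611.  181.] 0.4
red tip [ 411. -536.  212.] 1.0
red cap [ 466. -567.  244.] 0.1
red2cap [ 411. -621.  174.] 0.5
spec corner R front [ 239. -213.   63.] 8.6
vialcap [ 350. -518.   52.] 0.4
tube top [ 578. -570.  262.] 2.5
0.15
[[350.     20.     -1.012   0.29   -0.95    0.331   0.     -0.212]
 [350.    100.     -1.012   0.121  -0.858   0.592   0.     -0.212]
 [350.    200.     -1.012  -0.023  -0.7     0.894   0.     -0.212]
 [350.    350.     -1.012  -0.117  -0.394   1.294   0.     -0.212]
 [450.     20.     -0.964   0.422  -0.707   0.442   0.     -0.164]
 [450.    100.     -0.964   0.289  -0.628   0.653   0.     -0.164]
 [450.    200.     -0.964   0.168  -0.489   0.914   0.     -0.164]
 [450.    350.     -0.964   0.082  -0.199   1.29    0.     -0.164]
 [550.     20.     -0.934   0.557  -0.444   0.57    0.     -0.134]
 [550.    100.     -0.934   0.449  -0.374   0.748   0.     -0.134]
 [550.    200.     -0.934   0.349  -0.243   0.979   0.     -0.134]
 [550.    350.     -0.934   0.279   0.043   1
[... 284 characters left out ...]
.113]]
[ 508.488    0.003  403.082   -0.178    6.041 -115.077] 1.330896661601693
[350.  20.] elbow r 152.88913354639004
[350. 100.] elbow r 69.1956823383606
[350. 200.] elbow r -3.968027058454993
[350. 350.] elbow r -51.527678366771454
[450.  20.] elbow r 215.9986603007872
[450. 100.] elbow r 152.76111152674173
[450. 200.] elbow r 92.88946637529949
[450. 350.] elbow r 49.33983136052787
[550.  20.] elbow r 276.14942494875635
[550. 100.] elbow r 228.22723526959265
[550. 200.] elbow r 181.47474004065407
[550. 350.] elbow r 147.76770683767364
[650.  20.] elbow r 335.24705290047655
[650. 100.] elbow r 299.82502388501706
[650. 200.] elbow r 265.78853019362776
[650. 350.] elbow r 246.80783063398871
```

```bash
python3 - <<'E'
from h import *
np.set_printoptions(precision=3,suppress=True)
yaw=-.045
o=[np.pi,0,np.pi+yaw]
bot.movel([151.7,528.2,390],max_speed=300)
print(bot.get_state()['t'])
q=solve_ik([375,-428,390],o);print(q)
bot.move_j(q);print(bot.get_state()['t'])
bot.grip(0.6)
bot.movel([375,-428,170],rot=o,max_speed=200)
s=bot.get_state();print(s['t'],s['tcp_pos'],s['orientation'],s['contact_force'])
cv2.imwrite('pics/w1.png',imaging.capture('wrist'))
cv2.imwrite('pics/s1.png',imaging.capture('scene'))
E
```

```text
0.825
[-0.981  0.318  0.195  1.448  0.    -0.936]
4.25
5.9333 [ 375.461 -428.693  171.089] [-3.14   0.001  3.097] [ 0.682  0.668 -0.16 ]
```

View pics/w1.png

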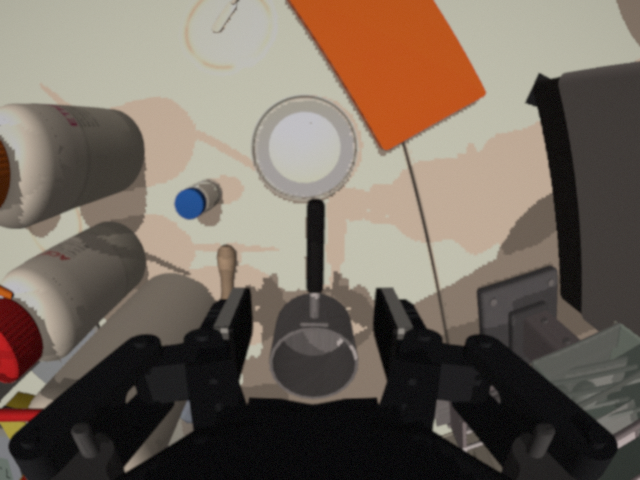

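View pics/s1.png

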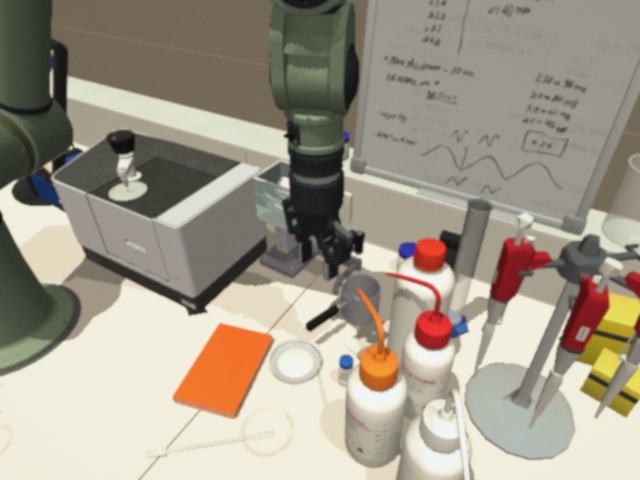

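The handle (x≈316 px) lies centred between the fingers (midpoint ≈313 px). The vial and bottles are clear. Next: grasp the handle, then move the cup to the guide.

```bash
cat >> h.py <<'E'
OUT=np.array([518.,-305.]); YAW=.22
EX=np.array([np.cos(YAW),np.sin(YAW)]);EY=np.array([-EX[1],EX[0]])
def show(m=''):
    s=bot.get_state();print(m,round(s['t'],2),s['tcp_pos'].round(1),s['orientation'].round(3),s['contact_force'].round(1),round(s['opening'],3))
def cupto(c,yaw,z=35,off=105,**k):
    p=np.array(c)-off*np.array([np.cos(yaw),np.sin(yaw)])
    return bot.movel([p[0],p[1],z],rot=[np.pi,0,np.pi+yaw],**k)
E
python3 - <<'E'
from h import *
hit=bot.movel([375,-427.5,35],max_speed=150,threshold=12);show(hit)
bot.grip(0.0,effort=35);show('grip')
cupto([444,-430],-.045,max_speed=120);show('back')
cv2.imwrite('pics/t2.png',imaging.capture('top'))
cv2.imwrite('pics/w2.png',imaging.capture('wrist'))
E
```

```text
False 7.08 [ 375.5 -428.2   35.9] [-3.140e+00  1.000e-03  3.097e+00] [0.4 0.1 0. ] 0.6
grip 7.51 [ 375.2 -428.    35.6] [-3.140e+00  1.000e-03  3.096e+00] [-0.6 -1.3  3.7] 0.141
back 7.96 [ 337.4 -424.9   35.4] [ 3.141e+00 -3.000e-03  3.095e+00] [-5.7  1.8  8.2] 0.142
```

View pics/t2.png

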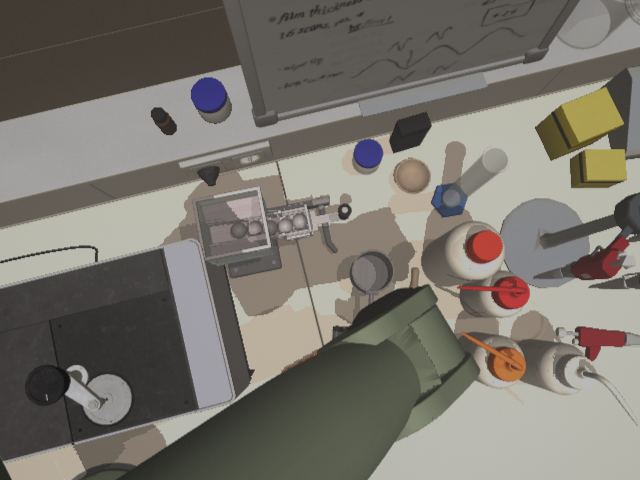

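View pics/w2.png

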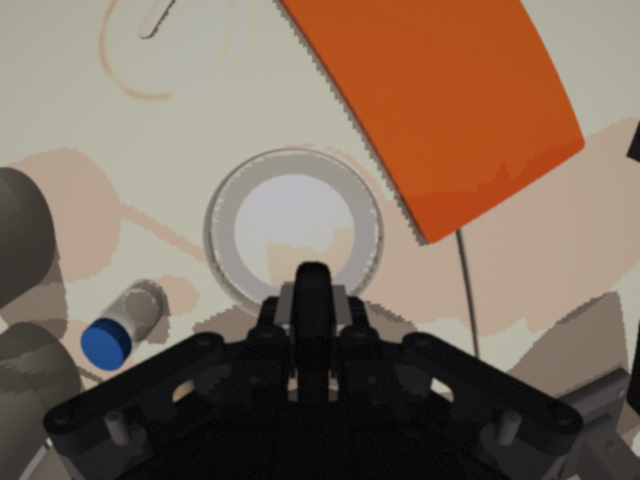

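Holding. The cup followed (rim centre at about (371,271) in the top view) and the Petri dish is untouched. Next: align with the guide and slide the cup in.

```bash
python3 - <<'E'
from h import *
print(px('top',371.5,271,68).round(1))
cupto(OUT-105*EX,YAW,max_speed=120);show('pre')
cv2.imwrite('pics/t3.png',cv2.resize(imaging.capture('top')[150:350,190:450],None,fx=3,fy=3))
E
```

```text
[ 444.2 -427.3   68. ]
pre 8.87 [ 313.  -350.6   35.1] [ 3.141 -0.    -2.922] [-1.8  1.4  5.1] 0.144
```

View pics/t3.png

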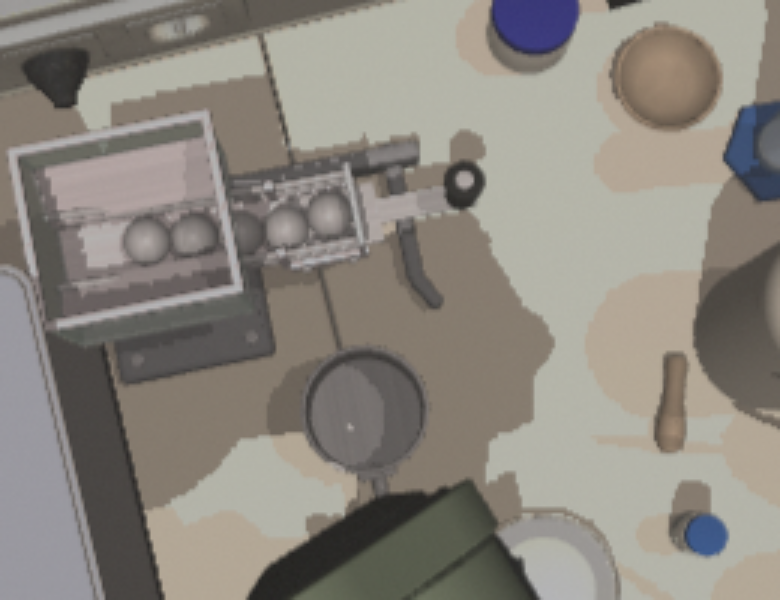

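```bash
python3 - <<'E'
from h import *
t=lambda u,v,z:px('top',190+u/3-.33,150+v/3-.33,z)
for n,p in dict(cup=(365.5,411,68),foot1=(273,350,18),foot2=(265,300,18),railin=(404,245,18),railin2=(400,222,18),tip=(432,306,18),ball=(329,213,105)).items():
    d=t(*p)[:2]-OUT; print(n,t(*p)[:2].round(1),'x',(d@EX).round(1),'y',(d@EY).round(1))
E
```

```text
cup [ 417.2 -327.9] x -103.3 y -0.3
foot1 [ 454.7 -272.6] x -54.7 y 45.4
foot2 [ 484.  -267.3] x -24.9 y 44.2
railin [ 517.6 -348.6] x -9.9 y -42.5
railin2 [ 531.3 -346.1] x 4.0 y -43.1
tip [ 481.5 -365.4] x -48.8 y -51.0
ball [ 521.4 -307.5] x 2.8 y -3.2
```

```bash
python3 - <<'E'
from h import *
O=OUT+0.7*EY
print(cupto(O-30*EX,YAW,max_speed=100,threshold=15));show()
h=cupto(O+7*EX,YAW,max_speed=40,threshold=8);show(h)
s=bot.get_state();c=s['tcp_pos'][:2]+105*EX-OUT;print('cup rel',c@EX,c@EY)
cv2.imwrite('pics/t4.png',cv2.resize(imaging.capture('top')[150:350,190:450],None,fx=3,fy=3))
cv2.imwrite('pics/s4.png',cv2.resize(imaging.capture('scene')[150:350,200:460],None,fx=3,fy=3))
E
```

```text
False
 9.82 [ 385.8 -334.8   35.1] [-3.141e+00 -2.000e-03 -2.922e+00] [-3.3 -1.7  6.5] 0.146
True 10.57 [ 415.  -328.3   35.3] [-3.14  -0.007 -2.923] [-2.3 -1.3  4.9] 0.144
cup rel -0.6028999841349914 -0.21616343867420418
```

View pics/t4.png

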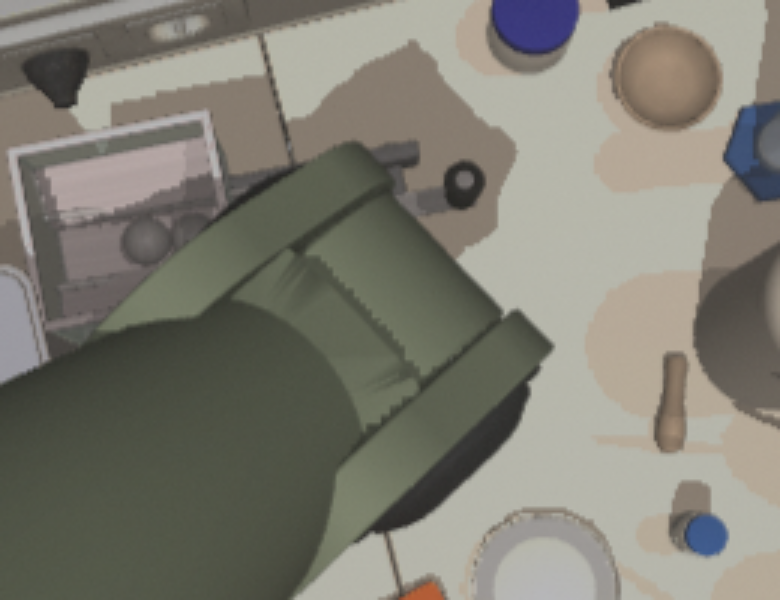

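View pics/s4.png

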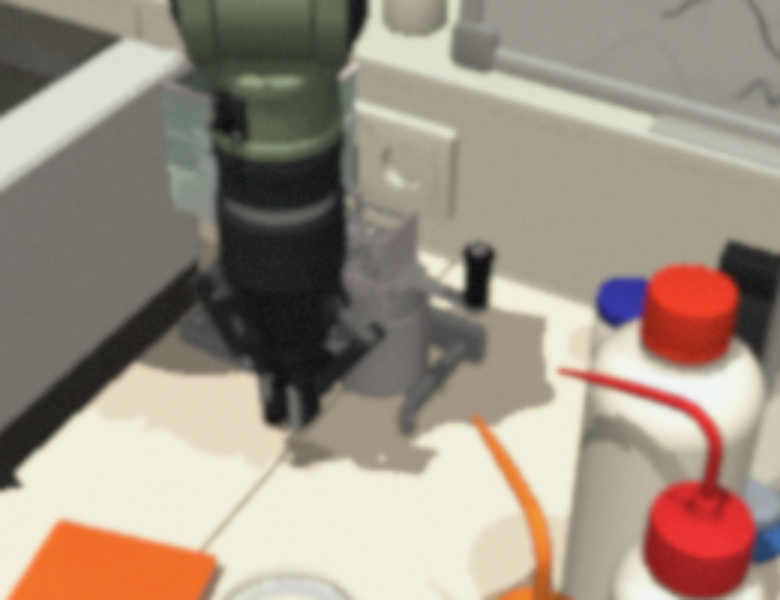

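The force stop came at the expected depth (cup −0.6 mm commanded, about +1 mm by vision), and the scene shows the cup under the outlet. Release it, retreat, and hover over the knob.

```bash
python3 - <<'E'
from h import *
bot.grip(0.5);show()
p=bot.get_state()['tcp_pos']
bot.movel([p[0],p[1],130],max_speed=150)
b=p[:2]-20*EX
bot.movel([b[0],b[1],260],max_speed=250);show('up')
cv2.imwrite('pics/s5.png',cv2.resize(imaging.capture('scene')[150:350,200:460],None,fx=3,fy=3))
K=[534,-379.5]; o=[np.pi,0,YAW+np.pi/2]
q=solve_ik([*K,260],o);print(q)
bot.move_j(q)
bot.movel([*K,190],rot=o,max_speed=200);show('hover')
cv2.imwrite('pics/w5.png',imaging.capture('wrist'))
cv2.imwrite('pics/s5b.png',cv2.resize(imaging.capture('scene')[150:350,200:460],None,fx=3,fy=3))
E
```

```text
11.07 [ 414.9 -327.6   35.1] [-3.141 -0.005 -2.923] [ 0.4  0.7 -0.1] 0.503
up 12.53 [ 394.9 -331.4  258.3] [ 3.141 -0.006 -2.923] [-0.3  0.7 -0.8] 0.501
[-0.73043826  0.5138177   0.169188    1.22616663  0.          0.62035807]
hover 14.57 [ 533.8 -379.5  190.4] [-3.141 -0.     1.791] [-0.9 -0.2 -0.6] 0.501
```

View pics/s5.png

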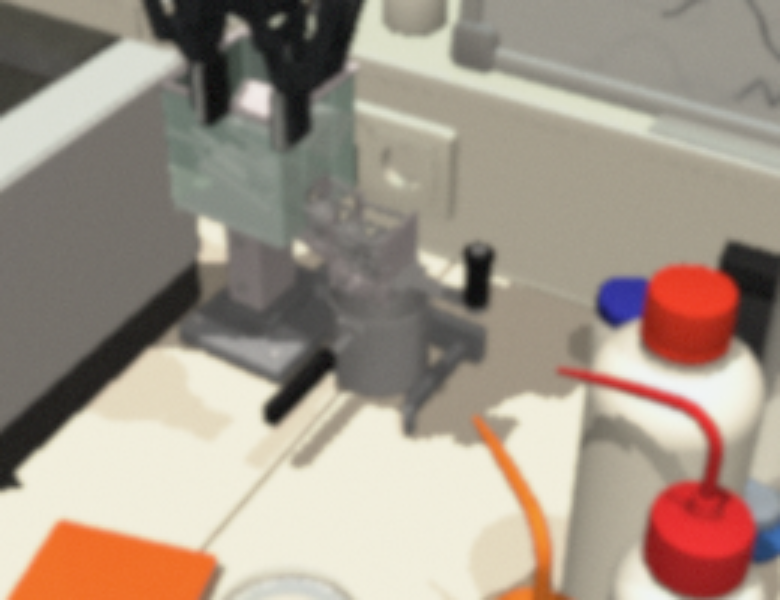

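View pics/w5.png

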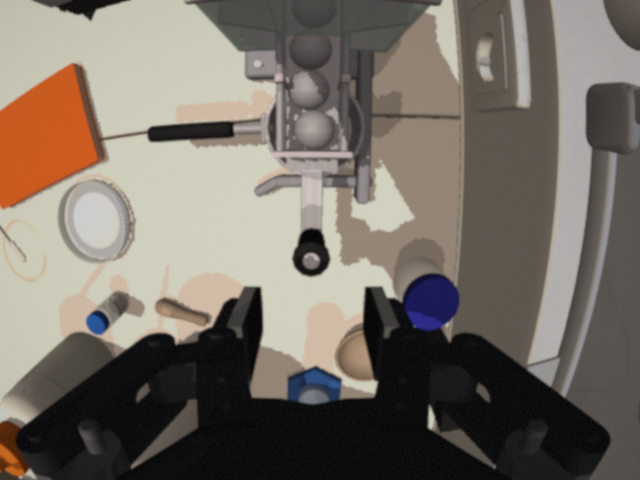

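View pics/s5b.png

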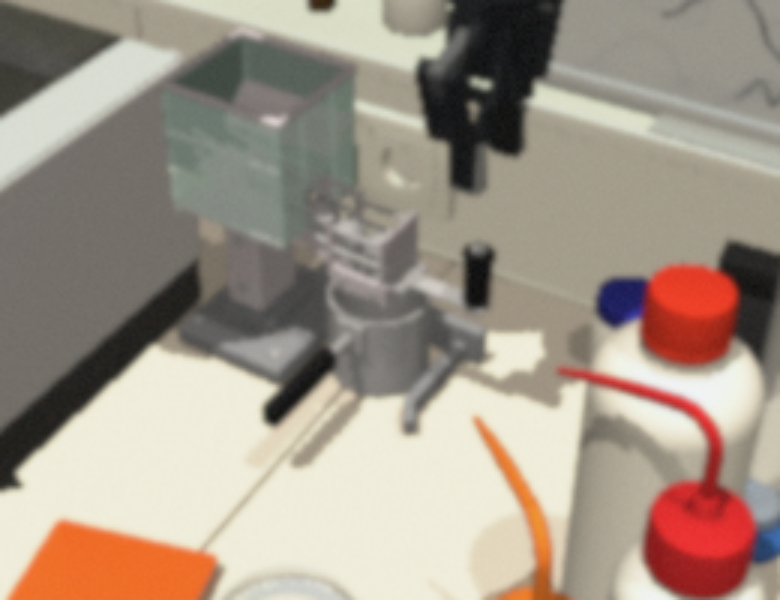

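```bash
cat >> h.py <<'E'
def pxw(u,v,z):
    K,p,r=cam('wrist'); a,b=u-K[0,2],v-K[1,2]; rr=np.hypot(a,b); th=rr/K[0,0]
    d=r@np.array([np.sin(th)*a/rr,-np.sin(th)*b/rr,-np.cos(th)]); return p+d*(z-p[2])/d[2]
E
python3 - <<'E'
from h import *
print('knob',pxw(311,259,134).round(1),'model',(OUT-76*EY).round(1))
for p in ((266,128),(366,128)): print('cup rim',pxw(*p,68).round(1), ((pxw(*p,68)[:2]-OUT)@EX).round(1))
K=[534,-380]
print(bot.movel([*K,96],max_speed=120,threshold=12));show()
bot.grip(0.0,effort=40);show('grip')
cv2.imwrite('pics/s6.png',cv2.resize(imaging.capture('scene')[150:350,260:460],None,fx=3,fy=3))
E
```

```text
knob [ 533.1 -379.8  134. ] model [ 534.6 -379.2]
cup rim [ 485.5 -313.7   68. ] -33.6
cup rim [ 554.9 -298.1   68. ] 37.5
False
 15.6 [ 534.6 -380.5   97. ] [3.141e+00 1.000e-03 1.791e+00] [ 0.3 -0.4 -0.1] 0.5
grip 15.94 [ 533.2 -380.9   97.3] [-3.14e+00  2.00e-03  1.79e+00] [-5.  -1.3  6.1] 0.233
```

View pics/s6.png

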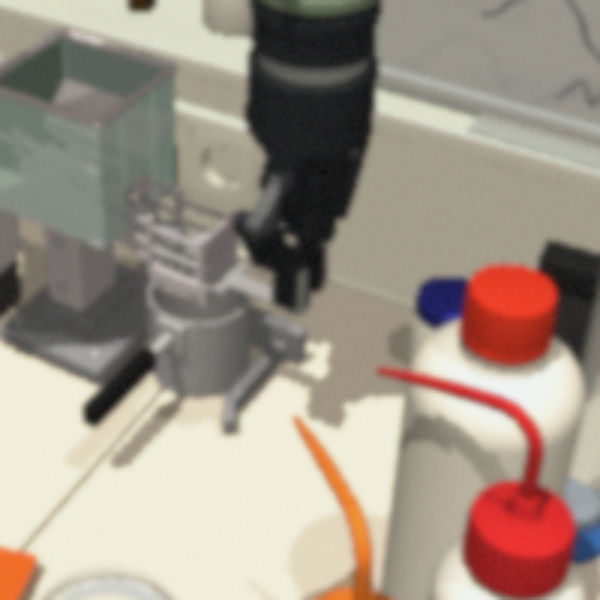

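Gripping the post (opening ≈ 19 mm). Cup rim spans −33.6 to +37.5 mm about the outlet, so it's centred to about 2 mm. Now pull.

```bash
python3 - <<'E'
from h import *
p=bot.get_state()['tcp_pos']; np.save('knob_home.npy',p)
g=p.copy(); g[:2]-=40.5*EY
h=bot.movel(g,max_speed=60,threshold=20);show(h)
print('pulled',np.linalg.norm((bot.get_state()['tcp_pos']-p)[:2]))
bot.dwell(1.0);show()
cv2.imwrite('pics/w7.png',imaging.capture('wrist'))
E
```

```text
False 16.82 [ 541.3 -418.5   97.3] [-3.141 -0.004  1.791] [-5.6  7.3  5.5] 0.232
pulled 38.46708658791986
 17.82 [ 541.3 -418.5   97.2] [-3.141 -0.004  1.791] [-5.3  7.1  6.4] 0.231
```

View pics/w7.png

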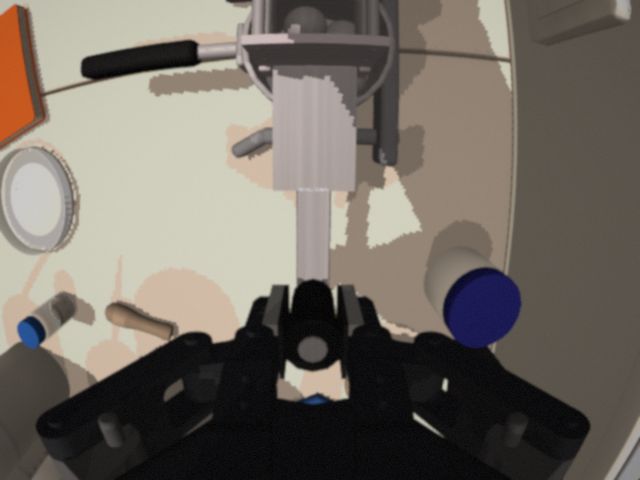

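The knob came out 38–40 mm to its stop, with the wide plate exposed from (275,65) to (355,190). I can see balls inside the cup at about (305,20) and (342,28), so I'll check the track from the other cameras.

```bash
python3 - <<'E'
from h import *
a=cv2.resize(imaging.capture('scene')[170:300,240:400],None,fx=3,fy=3,interpolation=2)
b=cv2.resize(imaging.capture('top')[170:300,190:350],None,fx=3,fy=3,interpolation=2)
cv2.imwrite('pics/sb.png',np.vstack([a,b])[:, :][:780]); cv2.imwrite('pics/s8.png',a);cv2.imwrite('pics/t8.png',b)
w=cv2.imread('pics/w7.png')[0:120,200:440];cv2.imwrite('pics/w7c.png',cv2.resize(w,None,fx=3,fy=3,interpolation=2))
E
```

```text
(no output)
```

View pics/s8.png

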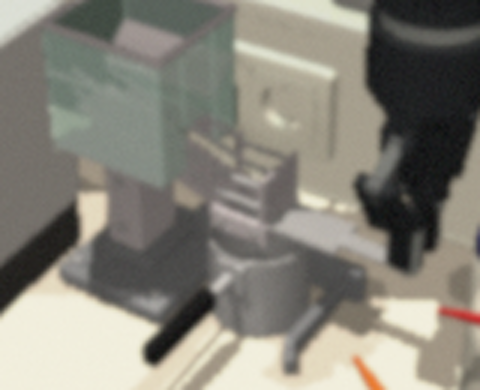

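View pics/t8.png

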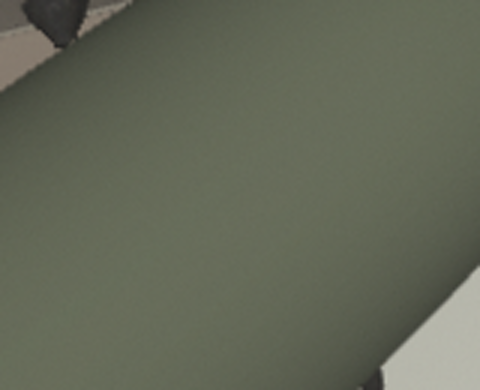

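View pics/w7c.png

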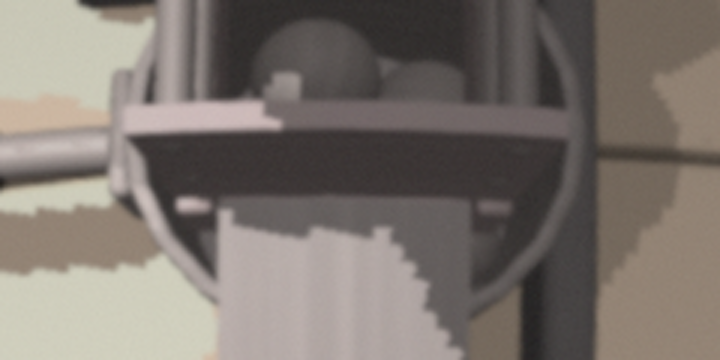

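The scene view shows the track empty of balls, but the bin's lower part isn't clear. I'll let go of the knob, rise and look down the track before shutting.

```bash
python3 - <<'E'
from h import *
bot.grip(0.5)
p=bot.get_state()['tcp_pos']
bot.movel([p[0],p[1],200],max_speed=200)
q=np.r_[OUT-60*EY,260]
bot.movel(q,max_speed=200);show()
w=imaging.capture('wrist');cv2.imwrite('pics/w9.png',w)
cv2.imwrite('pics/w9c.png',cv2.resize(w[0:240,160:480],None,fx=2.4,fy=2.4,interpolation=2))
E
```

```text
19.56 [ 531.  -363.6  259. ] [-3.141 -0.     1.791] [-0.7 -0.5 -0. ] 0.505
```

View pics/w9c.png

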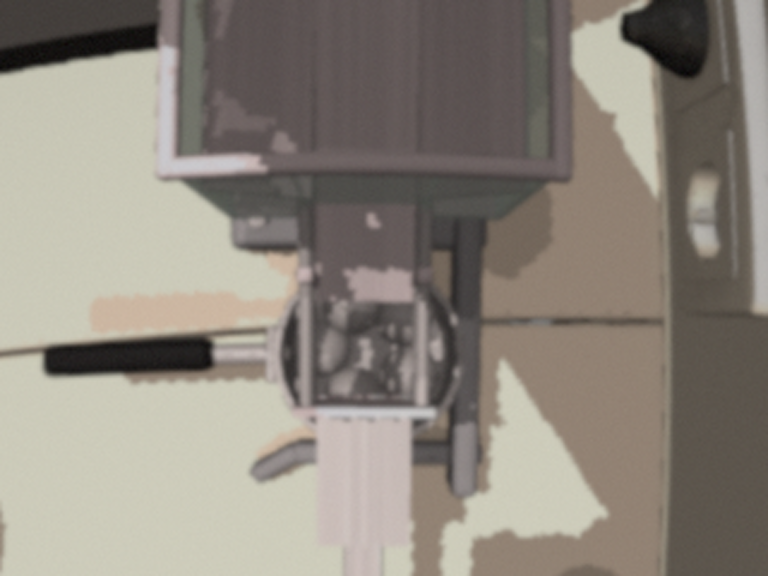

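Bin and track are empty, and the balls sit in the cup. Now regrip the knob and push the shutter home.

```bash
python3 - <<'E'
from h import *
k=[541.6,-418.8]
bot.movel([*k,200],max_speed=200)
print(bot.movel([*k,97],max_speed=150,threshold=12))
bot.grip(0.0,effort=40);show('grip')
hm=np.load('knob_home.npy'); g=hm.copy(); g[:2]+=4*EY
h=bot.movel(g,max_speed=50,threshold=14);show(h)
d=(bot.get_state()['tcp_pos']-hm)[:2];print('rel home',d@EY)
bot.dwell(.3);show()
d=(bot.get_state()['tcp_pos']-hm)[:2];print('rel home',d@EY)
cv2.imwrite('pics/w10.png',imaging.capture('wrist'))
E
```

```text
False
grip 21.34 [ 541.6 -419.7   98.7] [3.142e+00 2.000e-03 1.790e+00] [-3.2 -0.1  5.6] 0.234
False 22.35 [ 533.1 -380.6   98.8] [3.141 0.007 1.789] [-1.  -7.9  2.7] 0.233
rel home 0.3441816006240149
 22.65 [ 533.2 -380.6   98.9] [3.141 0.007 1.789] [-0.7 -7.3  2.4] 0.231
rel home 0.35042713890096344
```

View pics/w10.png

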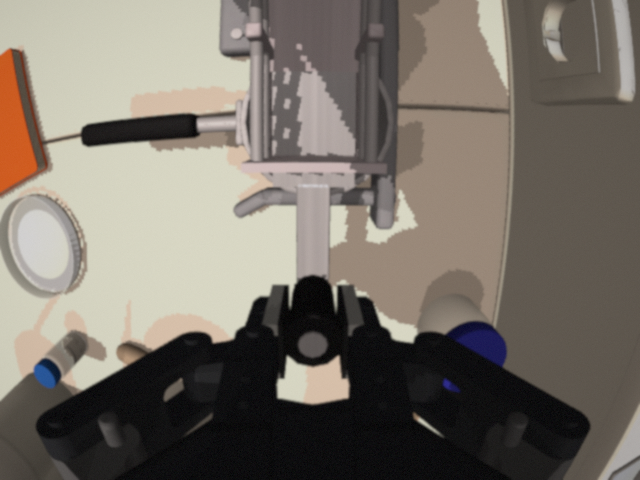

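The knob reached its home position (+0.35 mm) with about 7 N of resistance from the stop. I'll release it and compare from the same hover pose as before.

```bash
python3 - <<'E'
from h import *
bot.grip(0.5)
p=bot.get_state()['tcp_pos']
bot.movel([p[0],p[1],150],max_speed=150)
bot.movel([534,-379.5,190],max_speed=150);show()
w=imaging.capture('wrist');cv2.imwrite('pics/w11.png',w)
a=cv2.imread('pics/w5.png')[60:290,200:420];b=w[60:290,200:420]
cv2.imwrite('pics/cmp.png',cv2.resize(np.hstack([a,b]),None,fx=1.8,fy=1.8))
E
```

```text
23.97 [ 533.8 -379.4  189. ] [-3.141e+00 -1.000e-03  1.791e+00] [-0.2  0.   0.7] 0.499
```

View pics/cmp.png

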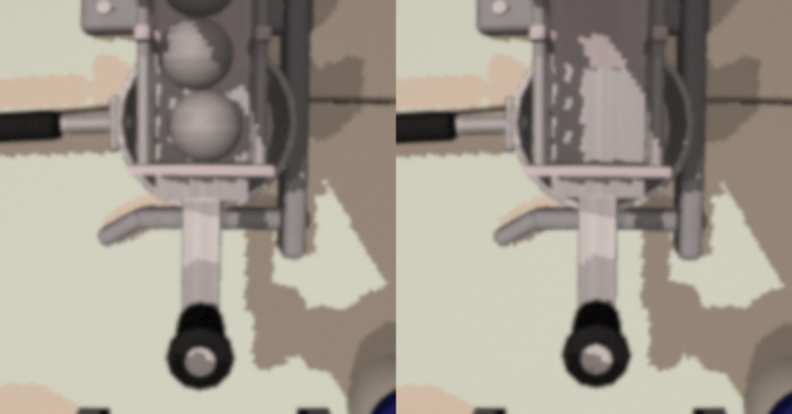

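Before and after match: knob at y≈357 against 355 px in the crop, the cup unmoved, and the balls gone from the track. I'll retreat upward and hand in.

```bash
python3 - <<'E'
from h import *
bot.movel([534,-379.5,270],max_speed=150); bot.dwell(.5)
cv2.imwrite('pics/s12.png',imaging.capture('scene')); show()
bot.sign_off()
E
```

```text
25.25 [ 534.  -379.5  269.9] [-3.142 -0.     1.791] [1.  0.7 0.1] 0.498
the job is handed in; nothing more can be done
```

View pics/s12.png

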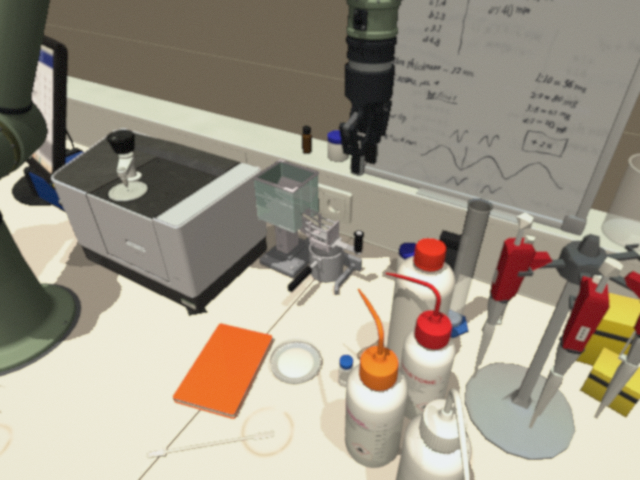

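The cup is filled and standing under the outlet with the shutter pushed home. I handed the job in at about 25 s of the 45 s allowed; no verdict is reported.

**What I did:** I slid the cup by its handle along the guide until it met the back stop. Then I pulled the shutter out to its stop (about 38–40 mm), waited for the balls to drop, pushed it shut and let go.

**Last checks:**
- **Cup:** measured by its rim, the cup's axis was about 2 mm from the outlet, and the cup looked unmoved after the shutter was shut.
- **Balls:** with the shutter open, the bin and track were empty and a cluster of balls lay in the cup. I could not count all five one by one, so that rests on the empty track and on no stray balls being in view.
- **Shutter:** the knob came back to its starting position within about 0.4 mm by arm position, with about 7 N of resistance at the stop. A picture from the same pose before and after matched to about 1 pixel.
- **Surroundings:** the gripper was open and clear with no contact force. The Petri dish and vial stand where they were in the last scene picture, and I saw nothing else disturbed.

No check failed. The scene and top cameras disagreed by 2–4 mm on positions, so I relied mainly on the top camera, with wrist-camera and contact checks.

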